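# Close the dowelled tile mould and hold it pressed for the clamp

### The arm

A 6-joint arm with a two-finger parallel gripper is mounted at the origin on the work surface. World frame = base frame: x ahead of the robot, y to its left, z up, the work surface at z = 0. Lengths are in m, angles in rad, forces in N, time in s.
With the tool pointing down it reaches from about 0.3 to 0.875 m from the base axis. Payload 6.4 kg.
Tool frame: the origin (TCP) lies where the fingers leave the gripper's body, on its centre line; the fingertips stand 73 mm ahead of it and the grasp point (between the pads) lies 54 mm ahead of it; z points along the fingers, y is the line along which they close (so a half turn about z gives the same grasp; the last joint's range is limited). The gripper opens to 85 mm and grips with 20 to 120 N. Pads are 22 mm wide; open, the fingers measure 114 mm over their backs; the gripper's body (76 mm by 85 mm) begins 54 mm behind the grasp point. The pads swing forward as they close: fully open they stand 13 mm farther back than shut.
Start: joints at [-1.416, 0.181, 1.607, -0, 1.354, -0.206], TCP at [0.203, -0.538, 0.304] pointing down, gripper open.
Joint ranges: [-2.99, 2.99], [-0.89, 2.07], [0.3, 2.58], [-1.14, 4.28], [0, 2.63], [-3.12, 3.12]. Speed limits (rad/s): [2.57, 2.57, 3.01, 3.14, 3.14, 3.14].

### API

Orientations are given as a unit quaternion [w, x, y, z].
In Python, from bench import ctrl gives the robot as it stands.
- The arm moves only by the tool carry_out, never from a script. Its argument "steps" is one flat list of numbers, 7 for each row, row after row: the shift along the tool's x, y, z in m, then the turn, a rotation vector about the tool's x, y, z in rad, then the opening, from 0 (shut) to 1 (fully open). In form: [dx, dy, dz, wx, wy, wz, claw, dx, dy, dz, wx, wy, wz, claw, ...]. A call has 1 to 20 rows; each row is the pose to reach, as a shift and turn from the pose commanded when the call began, along the tool's axes at that moment; what a row does not reach only later rows make up. A row lasts 1/10 s, in which the tool goes at most 50 mm and 8.59 degrees, less where a joint would pass 70% of its speed; a pose out of reach is approached as far as the arm can. A call with a gripper value outside its range is refused whole. The fingers move at their own pace and stop on an object; the grip force is fixed at half the most. Time passes only in rows, so rows that repeat a pose let the fingers close. It gives the time, the measured TCP pose, the force, the opening and the grip force at its end, in the units of the state.
- ctrl.get_obs(): the state, without advancing time (a new reading comes with each control period).
- ctrl.camera(name): name is "scene" or "side" or "wrist"; returns the picture (420x560x3 uint8, red, green, blue); there is no depth.
- ctrl.camera_params(name): a dict with "vertical_fov" (degrees; the focal length in pixels is half the picture's height over the tangent of half this angle, whatever the lens; pixels are square), "cx", "cy" (the principal point, pixels), "cam_to_world" (4x4, takes a point from camera to world coordinates); the wrist camera has in their place "hand_eye" (4x4, takes a point from camera to tool coordinates, whose origin is the TCP and whose axes are the flange's). Camera axes: x right, y down, z forward; pixel columns grow to the right and rows downward; lengths in m; the calibration is good to about 2 mm. A picture is of the moment at which its call begins: read the wrist's pose just before it. camera_params takes no time and is no camera call.
- ctrl.hand_in(): hands the job in; it is judged then, once.
The state is a dict: "time_s": time; "q": joint angles; "dq": joint speeds; "joint_efforts": joint torques, N m; "eef_pos": TCP position; "eef_rot": TCP orientation; "wrist_force": force on the tool from outside, world axes, zero at the start; "torque": the same for the moment, N m; "opening": opening from 0.0 (shut) to 1.0 (fully open); "grasp_force": force on a finger pad.
Only numpy, scipy, OpenCV 4.12 (cv2) and the standard library are available. Lean on these libraries where they do the work, as an engineer would, in place of code of your own. Each camera call takes 0.05 s, during which the arm holds its last target. There are 200 camera calls.

### The job

Close the clay-tile mould: lift the top half off its drying board by its wooden grip, set it gently and without dropping it, the right way round, on the two dowels of the bottom half standing on the bench, and push it fully home until the faces meet. Finish while still holding it there, pressing down with a steady push of about 20 N so that I can put the clamp on. Leave the clamp, tin, brush and mallet alone.

Things in the scene. Friction and masses are not known exactly. Their poses are not given: they have to be found in the camera images.
- mould_bottom: Bottom half of a hardwood tile mould, loose on the bench, joint face up: block 190 x 110 x 45 mm (x, y, z), about 1 kg, with a white-dusted recess 110 x 72 mm, 20 deep, in its face and two upright steel dowels at opposite corners: thick (14 mm) at x +72, y +30, thin (10 mm) at x -72, y -30. Origin: centre of its underside; x along its length, z up; it may be turned up to 115 deg either way
- bottom_face (a point): Centre of the bottom half's joint face, 45 mm above its underside; axes as mould_bottom. When the mould is closed, mould_top's origin and axes coincide with it
- dowel_thick (a point): Tip of the thick (14 mm) dowel, 20 mm above the joint face; its top 7 mm taper by 3.5 mm all round
- dowel_thin (a point): Tip of the thin (10 mm) dowel, 20 mm above the joint face; its top 7 mm taper by 3.5 mm all round
- mould_top: Top half, same wood, loose, 0.36 to 0.54 kg, lying face down on the drying board: plate 190 x 110 mm (x, y), 25 thick, with two through holes and a bridge grip along x on its back. Under it a die, 98 x 60 mm, stands out 8 mm and goes loosely into the recess. Origin: centre of its flat joint face (the plate's underside); x along its length, z up
- grip (a point): Centre of the grip's pale wooden bar, 62 mm above the top half's joint face, axes as mould_top: 120 mm long (x), 26 wide (y), 24 high, on two posts 35 to 57 mm either side of its middle, 25 mm clear of the plate. Take it from above across its 26 mm width
- hole_wide (a point): Lower mouth of the top half's wide hole (16 mm, for the thick dowel), in the joint face at x +72, y +30 mm
- hole_narrow (a point): Lower mouth of the top half's narrow hole (12 mm, for the thin dowel), in the joint face at x -72, y -30 mm
- drying_board: Fixed pale board, 270 x 150 x 12 mm, with two cross battens 26 wide and 20 high, 74 mm either side of its middle; the top half lies across them, its joint face 32 mm above the bench, its die between them. Origin: centre of its underside, x along its length. Board and bottom half stand left and right in front of the robot; which is where varies
- clamp: Steel F clamp lying on the bench, 300 mm long, 0.7 kg; bystander. Origin: middle of its bar, underside
- powder_tin: Dark round tin of release powder, 72 mm wide, 85 mm high, standing; bystander. Origin: centre of its underside
- dust_brush: Flat brush lying between the mould halves, 190 mm long and 20 mm high; bystander. Origin: its middle, underside
- mallet: Wooden mallet lying on the bench, head 64 mm thick and 100 mm long; bystander. Origin: middle of its head, underside
Mind the look-alikes: they are no part of the job. Leave any green or turquoise look-alike of the mould_bottom alone. Leave any turquoise look-alike of the mould_top alone.

How it is judged:
By the outcome, as a careful person would: the job done as asked, in the order asked, and still so for the second after the job is handed in, while the arm keeps its last pose, push and grip.
It also fails if it takes over 48 s, if anything falls off the work surface, if the arm or the gripper's body presses on something with over 40 N, if the wrist force passes 120 N, or if a joint passes its speed limit or range.

## Working session

There is one attempt and no reset: what is moved stays moved. The work goes in short steps, Python scripts to look and compute and a tool call to move; the robot and the scene stay as the last step left them, time stands still between calls to the robot, and variables do not carry over. Pictures are saved under pics/ and viewed, at most 10 in all, crops included, and the job is handed in when it is done.

Besides the shell and the picture viewer there is one more tool, called as name(argument=value, ...), one argument or row to a line, values as JSON. carry_out: Moves the arm, as the interface text tells. Its arguments: {"type":"object","properties":{"steps":{"type":"array"}},"required":["steps"]}

```bash
mkdir -p pics; ls
cat > h.py <<'E'
import numpy as np, cv2
from bench import ctrl
def save(cam,name):
    im=ctrl.camera(cam); cv2.imwrite('pics/'+name+'.png',im[:,:,::-1]); return im
def K(p,H=420):
    f=H/2/np.tan(np.radians(p['vertical_fov'])/2); return f,p['cx'],p['cy']
def T(cam,obs=None):
    p=ctrl.camera_params(cam)
    if 'cam_to_world' in p: return p,np.array(p['cam_to_world'])
    from scipy.spatial.transform import Rotation as R
    M=np.eye(4); q=obs['eef_rot']; M[:3,:3]=R.from_quat([q[1],q[2],q[3],q[0]]).as_matrix(); M[:3,3]=obs['eef_pos']
    return p,M@np.array(p['hand_eye'])
def px2z(cam,u,v,z,obs=None):
    p,M=T(cam,obs); f,cx,cy=K(p); d=M[:3,:3]@np.array([(u-cx)/f,(v-cy)/f,1]); o=M[:3,3]
    return o+d*(z-o[2])/d[2]
def proj(cam,X,obs=None):
    p,M=T(cam,obs); f,cx,cy=K(p); c=(np.asarray(X)-M[:3,3])@M[:3,:3]
    return np.stack([f*c[...,0]/c[...,2]+cx,f*c[...,1]/c[...,2]+cy],-1)
E
python3 - <<'E'
from h import *
a=save('scene','scene0'); b=save('side','side0')
for c in('scene','side','wrist'): print(c,ctrl.camera_params(c))
o=ctrl.get_obs();print(o)
E
```

```text
pics
scene {'vertical_fov': 47.27773621888677, 'cx': 283.5885474586062, 'cy': 209.36807830727705, 'cam_to_world': array([[ 0.81502009,  0.47417243, -0.33302066,  0.87682782],
       [ 0.57927291, -0.68027559,  0.44907463, -0.45443445],
       [-0.01360701, -0.55891469, -0.82911351,  1.06541987],
       [ 0.        ,  0.        ,  0.        ,  1.        ]])}
side {'vertical_fov': 50.80472100782409, 'cx': 276.40494685077545, 'cy': 216.60326192883394, 'cam_to_world': array([[-0.99213585, -0.05505991,  0.11240489,  0.37057939],
       [-0.12432257,  0.53755776, -0.83401173,  1.11218147],
       [-0.01450351, -0.8414274 , -0.54017551,  0.76654834],
       [ 0.        ,  0.        ,  0.        ,  1.        ]])}
wrist {'vertical_fov': 68.70198642927235, 'cx': 277.11265311753147, 'cy': 210.17753246115592, 'hand_eye': array([[ 1.28788235e-03, -9.62987897e-01, -2.69541558e-01,
         6.81528013e-02],
       [ 9.99999142e-01,  1.17588569e-03,  5.76970623e-04,
         5.01545597e-04],
       [-2.38665666e-04, -2.69542070e-01,  9.62988585e-01,
        -7.02033170e-02],
       [ 0.00000000e+00,  0.00000000e+00,  0.00000000e+00,
         1.00000000e+00]])}
{'time_s': 0.1, 'q': array([-1.41627862e+00,  1.81454254e-01,  1.60790521e+00, -2.99816364e-05,
        1.35379925e+00, -2.06312878e-01]), 'dq': array([ 0.00015917, -0.00235701, -0.00330845, -0.00150423, -0.00170374,
        0.00072886]), 'joint_efforts': array([ 1.88544104e-04, -4.45883131e+01, -3.52236557e+01, -2.68851645e-04,
        4.22600584e-03,  2.12771505e-05]), 'eef_pos': array([ 0.2029468 , -0.53758385,  0.30308253]), 'eef_rot': array([-7.83146296e-04,  9.83768375e-01,  1.79441272e-01,  5.64449613e-06]), 'wrist_force': array([-0.17111432,  0.41116362, -0.01121995]), 'torque': array([ 0.02010377, -0.01370065, -0.01582484]), 'grasp_force': 0.0, 'opening': 1.0007324638429462}
```

View pics/scene0.png

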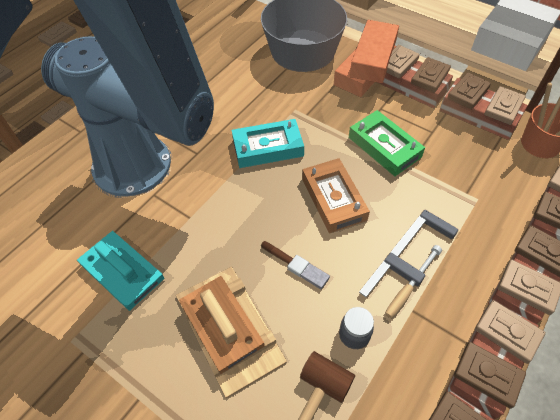

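View pics/side0.png

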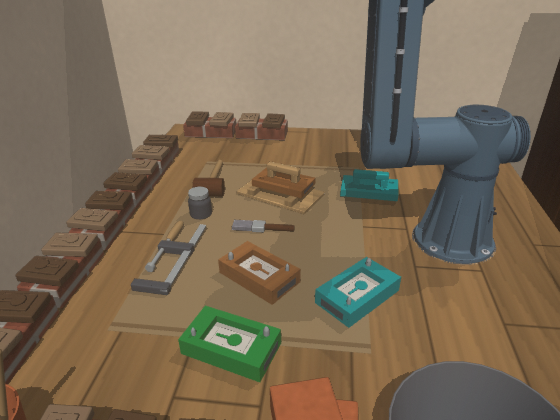

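The scene picture shows three possible bottom halves: turquoise (268,142), green (387,142) and brown (335,193). There are two possible tops: turquoise (120,270) and brown on the pale board (222,320). The brown wooden ones fit the description. I'll confirm them in an enlarged crop.

Run:
```python
import cv2,numpy as np
s=cv2.imread('pics/scene0.png');d=cv2.imread('pics/side0.png')
def c(im,u,v,w,h,k): return cv2.resize(im[v:v+h,u:u+w],None,fx=k,fy=k,interpolation=cv2.INTER_CUBIC)
# each 400x300
m=np.vstack([np.hstack([c(s,285,150,100,75,4),c(s,165,262,133,100,3)[:300,:399]]),])
a=c(s,285,150,100,75,4);b=c(s,170,263,100,75,4);e=c(d,210,235,100,75,4);f=c(d,235,150,100,75,4)
cv2.imwrite('pics/crop0.png',np.vstack([np.hstack([a,b]),np.hstack([e,f])]))
```

```text
(no output)
```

View pics/crop0.png

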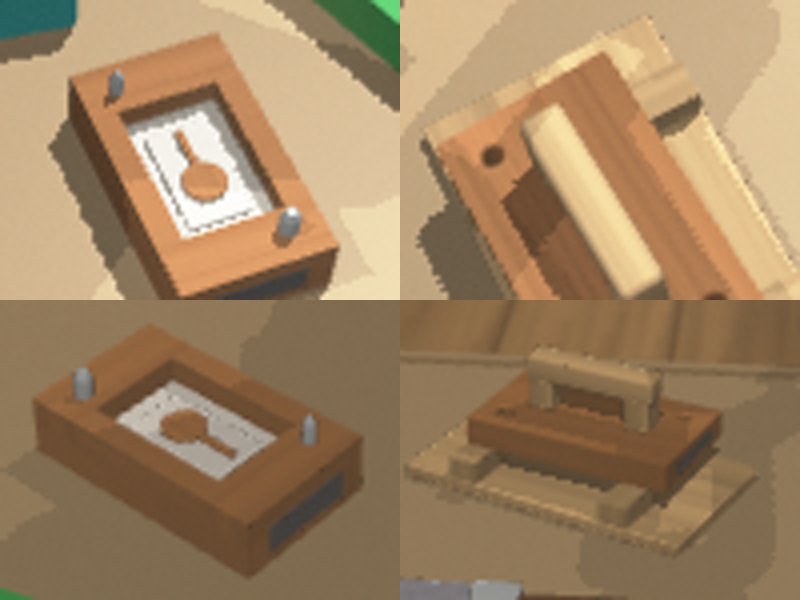

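The crop confirms both. The brown bottom half has its thin dowel tip at scene (314,167.5) and thick at (357.5,202). In the side picture these are thick (231,252) and thin (287,264). The brown top has holes at about scene (193,302) and (248.5,337).

Run:
```python
from h import *
for n,c,u,v,z in [('thick','scene',357.5,202,.065),('thin','scene',314,167.5,.065),('thick','side',230.8,251.8,.065),('thin','side',287,264,.065),
 ('holeA','scene',193,301.8,.057),('holeB','scene',248.5,337,.057),('bar1','scene',206.5,291,.106),('bar2','scene',232,335,.106)]:
    print(n,c,px2z(c,u,v,z).round(4))
p=[px2z('scene',357.5,202,.065),px2z('scene',314,167.5,.065)]
d=p[0]-p[1];print(np.linalg.norm(d),(p[0]+p[1])/2,np.degrees(np.arctan2(d[1],d[0])-np.arctan2(30,72)))
from scipy.spatial.transform import Rotation as R
o=ctrl.get_obs();q=o['eef_rot'];print(R.from_quat([q[1],q[2],q[3],q[0]]).as_matrix().round(3))
```

```text
thick scene [0.6157 0.2129 0.065 ]
thin scene [0.4635 0.2437 0.065 ]
thick side [0.6142 0.2105 0.065 ]
thin side [0.4626 0.2453 0.065 ]
holeA scene [ 0.4499 -0.2292  0.057 ]
holeB scene [ 0.6017 -0.2214  0.057 ]
bar1 scene [ 0.478  -0.2044  0.106 ]
bar2 scene [ 0.5848 -0.2489  0.106 ]
0.15522405317700858 [0.53959571 0.22831447 0.065     ] -34.05435325959483
[[ 0.936  0.353 -0.   ]
 [ 0.353 -0.936  0.002]
 [ 0.    -0.002 -1.   ]]
```

carry_out(
  steps=[0.04,-0.018,0,0,0,0.07,1,0.085,-0.037,0,0,0,0.145,1,0.13,-0.056,0,0,0,0.22,1,0.175,-0.075,0,0,0,0.3,1,0.22,-0.095,0,0,0,0.38,1,0.265,-0.114,0,0,0,0.455,1,0.31,-0.134,0,0,0,0.53,1,0.35,-0.151,0,0,0,0.6,1,0.385,-0.166,0,0,0,0.66,1,0.405,-0.175,0,0,0,0.695,1,0.412,-0.178,0,0,0,0.707,1,0.412,-0.178,0,0,0,0.707,1,0.412,-0.178,0,0,0,0.707,1],
)

```text
time_s: 1.4
eef_pos: [0.525, -0.2267, 0.3036]
eef_rot: [0.0, 0.985, -0.172, -0.0]
wrist_force: [-0.0, -0.3, -0.0]
opening: 1.001
grasp_force: 0.0
```

Run:
```python
from h import *
import pickle
o=ctrl.get_obs();a=save('wrist','w1');pickle.dump(o,open('o1.pkl','wb'))
print(o['time_s'],o['eef_pos'],o['eef_rot'],o['q'],abs(o['dq']).max(),o['wrist_force'])
cv2.imwrite('pics/w1b.png',cv2.resize(cv2.imread('pics/w1.png'),(800,600),interpolation=cv2.INTER_CUBIC))
```

```text
1.4 [ 0.52498337 -0.2266922   0.30360847] [ 1.01921403e-04  9.85069613e-01 -1.72155959e-01 -4.16151386e-04] [-6.14874004e-01  1.74432433e-01  1.61496525e+00 -5.53260247e-04
  1.35286021e+00  1.30207794e+00] 0.014197639956635179 [-0.01459607 -0.30092082 -0.01567054]
```

View pics/w1b.png

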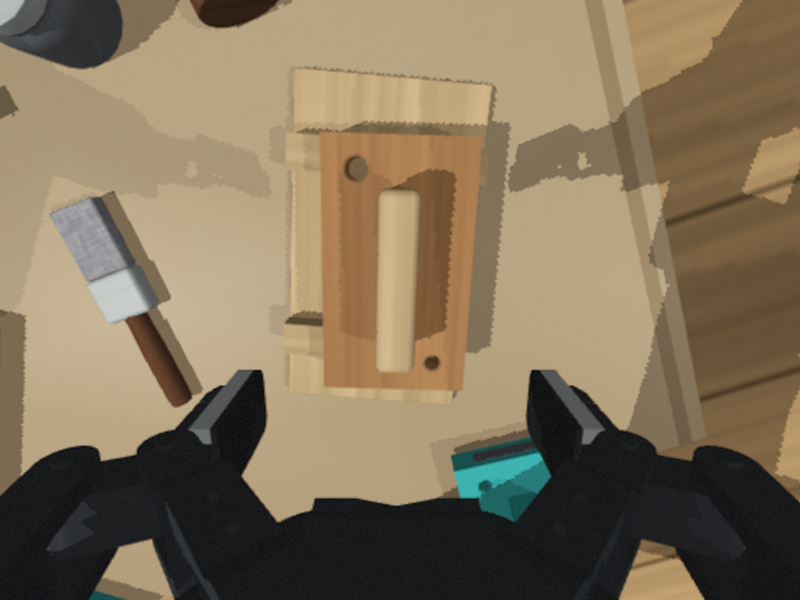

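The wrist view shows the top: wide hole at (357,168), narrow at (432,362), and bar from (399,190) to (395,372). So the mould's x lies close to tool x.

```bash
cat >> h.py <<'E'
def pose2(a,b):
    d=a-b; return (a+b)[:2]/2, np.degrees(np.arctan2(d[1],d[0])-np.arctan2(30,72)), np.linalg.norm(d)
def yaw(o):
    q=o['eef_rot']; return np.degrees(2*np.arctan2(q[2],q[1]))
E
python3 - <<'E'
from h import *
import pickle
o=pickle.load(open('o1.pkl','rb'));P=lambda u,v,z:px2z('wrist',u*.7,v*.7,z,o)
print(pose2(P(357,168,.057),P(432,362,.057)),yaw(o))
a=P(399,190,.106);b=P(395,372,.106);d=a-b
print((a+b)/2,np.linalg.norm(d),np.degrees(np.arctan2(d[1],d[0])))
c=[P(321,131,.057),P(481,134,.057),P(463,390,.057),P(324,388,.057)]
for i in range(4): print(np.linalg.norm(c[i]-c[i-1]))
print(np.mean(c,0)); 
for X in c: print(X.round(4))
E
```

```text
(array([ 0.52652742, -0.22867764]), np.float64(-21.578192994480965), np.float64(0.15507669803864124)) -19.826391454686657
[ 0.52697405 -0.22878276  0.106     ] 0.11727944878268518 -20.940120702183165
0.19134940738601292
0.10833040210292907
0.1911667678760807
0.11045822045559096
[ 0.52638365 -0.22881217  0.057     ]
[ 0.6346 -0.213   0.057 ]
[ 0.5962 -0.3143  0.057 ]
[ 0.4178 -0.2457  0.057 ]
[ 0.4568 -0.1423  0.057 ]
```

carry_out(
  steps=[0.001,0.001,0.02,0,0,0.01,1,0.002,0.0014,0.05,0,0,0.022,1,0.002,0.0014,0.085,0,0,0.022,1,0.002,0.0014,0.115,0,0,0.022,1,0.002,0.0014,0.138,0,0,0.022,1,0.002,0.0014,0.15,0,0,0.022,1,0.002,0.0014,0.157,0,0,0.022,1,0.002,0.0014,0.157,0,0,0.022,0.6,0.002,0.0014,0.157,0,0,0.022,0,0.002,0.0014,0.157,0,0,0.022,0,0.002,0.0014,0.157,0,0,0.022,0,0.002,0.0014,0.157,0,0,0.022,0,0.002,0.0014,0.157,0,0,0.022,0,0.002,0.0014,0.157,0,0,0.022,0,0.002,0.0014,0.157,0,0,0.022,0,0.002,0.0014,0.157,0,0,0.022,0],
)

```text
time_s: 3.05
eef_pos: [0.5277, -0.2282, 0.1481]
eef_rot: [0.0, 0.983, -0.183, 0.001]
wrist_force: [-0.5, 1.2, 6.3]
opening: 0.29
grasp_force: 61.1
```

carry_out(
  steps=[0,0,-0.004,0,0,0,0,0,0,-0.01,0,0,0,0,0,0,-0.02,0,0,0,0,0,0,-0.035,0,0,0,0,0,0,-0.055,0,0,0,0,0,0,-0.075,0,0,0,0,0,0,-0.095,0,0,0,0,0,0,-0.11,0,0,0,0,0,0,-0.118,0,0,0,0,0,0,-0.122,0,0,0,0,0,0,-0.122,0,0,0,0,0,0,-0.122,0,0,0,0],
)

```text
time_s: 4.25
eef_pos: [0.5266, -0.2277, 0.2679]
eef_rot: [-0.0, 0.983, -0.183, -0.001]
wrist_force: [0.3, 0.3, -4.2]
opening: 0.298
grasp_force: 59.9
```

carry_out(
  steps=[-0.002,-0.006,0,0,0,0.003,0,-0.006,-0.018,0,0,0,0.01,0,-0.013,-0.037,0,0,0,0.02,0,-0.022,-0.063,0,0,0,0.035,0,-0.033,-0.094,0,0,0,0.052,0,-0.045,-0.128,0,0,0,0.071,0,-0.057,-0.162,0,0,0,0.09,0,-0.069,-0.196,0,0,0,0.109,0,-0.081,-0.23,0,0,0,0.128,0,-0.093,-0.264,0,0,0,0.147,0,-0.105,-0.298,0,0,0,0.166,0,-0.117,-0.332,0,0,0,0.184,0,-0.128,-0.362,0,0,0,0.201,0,-0.137,-0.388,0,0,0,0.215,0,-0.144,-0.408,0,0,0,0.226,0,-0.149,-0.421,0,0,0,0.234,0,-0.152,-0.428,0,0,0,0.238,0,-0.153,-0.4305,0,0,0,0.239,0,-0.153,-0.4305,0,0,0,0.239,0,-0.153,-0.4305,0,0,0,0.239,0],
)

```text
time_s: 6.25
eef_pos: [0.5392, 0.2282, 0.2688]
eef_rot: [0.0, 0.954, -0.299, -0.0]
wrist_force: [0.5, -0.9, -3.8]
opening: 0.293
grasp_force: 59.8
```

Run:
```python
from h import *
import pickle
o=ctrl.get_obs();s=save('scene','s2');d=save('side','d2')
pickle.dump(o,open('o2.pkl','wb'))
print(o['time_s'],o['eef_pos'],yaw(o),o['q'],o['wrist_force'],o['torque'],o['opening'])
# bottom dowel tips sit at; crop both around target
for c in('scene','side'): print(proj(c,[[.54,.2285,.065],[.54,.2285,.19]]))
c=lambda im,u,v:cv2.resize(im[v:v+150,u:u+100],None,fx=4,fy=4,interpolation=cv2.INTER_CUBIC)
cv2.imwrite('pics/crop2.png',np.hstack([c(s,285,110),c(d,210,165)])[:,:,::-1])
```

```text
6.25 [0.53920861 0.22817835 0.26879507] -34.81845388614527 [ 1.97855294e-01  2.36678929e-01  1.61397639e+00 -2.69864707e-04
  1.29123047e+00  2.37642279e+00] [ 0.4883809  -0.94211457 -3.84123437] [-0.02531474 -0.04513761  0.01854957] 0.2929495311825692
[[335.35830863 184.32860547]
 [339.33262197 152.7784949 ]]
[[257.6833514  257.88035552]
 [255.74812227 216.92035867]]
```

View pics/crop2.png

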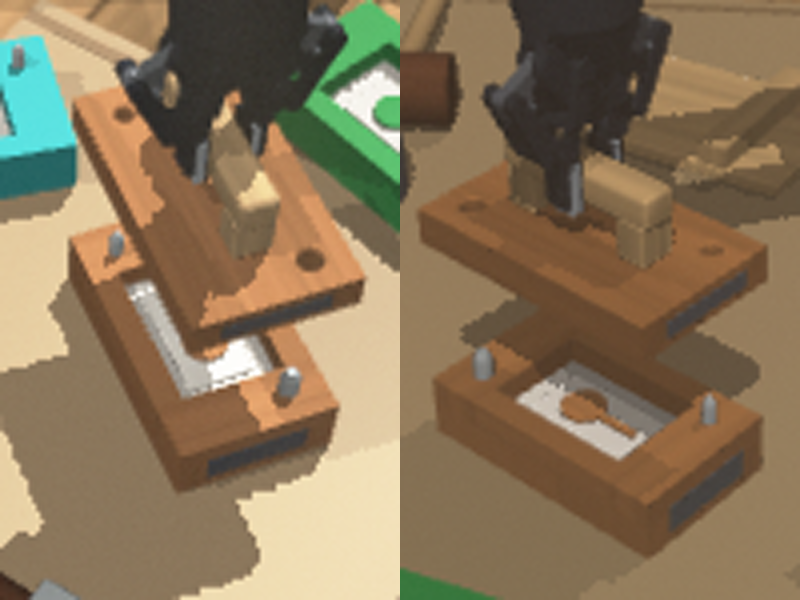

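Both holes are above their own dowels, with wide over thick. I'll triangulate these points: 
- Scene crop: holes (311,261) and (125,115), tips (291,370) and (117,233).
- Side crop: holes (72,206) and (311,250), tips (83,349) and (309,395).

```bash
cat >> h.py <<'E'
def tri(us,ud):
    from scipy.optimize import least_squares
    r=least_squares(lambda X:np.r_[proj('scene',X)-us,proj('side',X)-ud],[.54,.23,.1],x_scale=.01); return r.x,np.abs(r.fun).max()
E
python3 - <<'E'
from h import *
S=lambda u,v:np.array([285+u/4,110+v/4]);D=lambda u,v:np.array([210+u/4,165+v/4])
W,N,K1,K2=[tri(S(*a),D(*b)) for a,b in [((311,261),(72,206)),((125,115),(311,250)),((291,370),(83,349)),((117,233),(309,395))]]
for x in (W,N,K1,K2): print(x[0].round(4),x[1].round(2))
print('top',pose2(W[0],N[0]));print('bot',pose2(K1[0],K2[0]))
# single-view at nominal height
for c,F,h,t in(('scene',S,[(311,261),(125,115)],[(291,370),(117,233)]),('side',D,[(72,206),(311,250)],[(83,349),(309,395)])):
    a=pose2(*[px2z(c,*F(*p),.178) for p in h]);b=pose2(*[px2z(c,*F(*p),.065) for p in t]);print(c,a,b,b[0]-a[0])
E
```

```text
[0.6145 0.2119 0.1755] 0.56
[0.462  0.2458 0.1758] 0.58
[0.6155 0.2121 0.0643] 0.54
[0.4634 0.2429 0.0634] 0.48
top (array([0.53823742, 0.22886163]), np.float64(-35.12360947753077), np.float64(0.1562512012768153))
bot (array([0.53946464, 0.22747534]), np.float64(-34.07055959124075), np.float64(0.15519154135331575))
scene (array([0.54054291, 0.22724663]), np.float64(-35.15863927258004), np.float64(0.1555258674718353)) (array([0.54122597, 0.22694792]), np.float64(-33.81592922352321), np.float64(0.15442897209060324)) [ 0.00068306 -0.00029871]
side (array([0.53625982, 0.23170542]), np.float64(-34.87577184097768), np.float64(0.15539687745234326)) (array([0.5380148, 0.2283273]), np.float64(-34.433578546427896), np.float64(0.15514975364864528)) [ 0.00175498 -0.00337812]
```

carry_out(
  steps=[0.001,0.0003,0.008,0,0,-0.006,0,0.0018,0.0005,0.022,0,0,-0.012,0,0.0018,0.0005,0.04,0,0,-0.012,0,0.0018,0.0005,0.056,0,0,-0.012,0,0.0018,0.0005,0.068,0,0,-0.012,0,0.0018,0.0005,0.075,0,0,-0.012,0,0.0018,0.0005,0.078,0,0,-0.012,0,0.0018,0.0005,0.078,0,0,-0.012,0,0.0018,0.0005,0.078,0,0,-0.012,0],
)

```text
time_s: 7.25
eef_pos: [0.5409, 0.2274, 0.1916]
eef_rot: [-0.0, 0.956, -0.293, 0.001]
wrist_force: [-0.6, 0.4, -4.2]
opening: 0.297
grasp_force: 59.8
```

Run:
```python
from h import *
o=ctrl.get_obs();s=save('scene','s3');d=save('side','d3')
print(o['time_s'],o['eef_pos'],yaw(o),o['wrist_force'],o['torque'])
c=lambda im,u,v:cv2.resize(im[v:v+120,u:u+80],None,fx=5,fy=5,interpolation=cv2.INTER_CUBIC)
cv2.imwrite('pics/crop3.png',np.hstack([c(s,295,130),c(d,220,200)])[:,:,::-1])
```

```text
7.25 [0.54091936 0.22738514 0.1916014 ] -34.0994364021093 [-0.58753766  0.3610125  -4.18212943] [ 0.00987808  0.03223785 -0.00252631]
```

View pics/crop3.png

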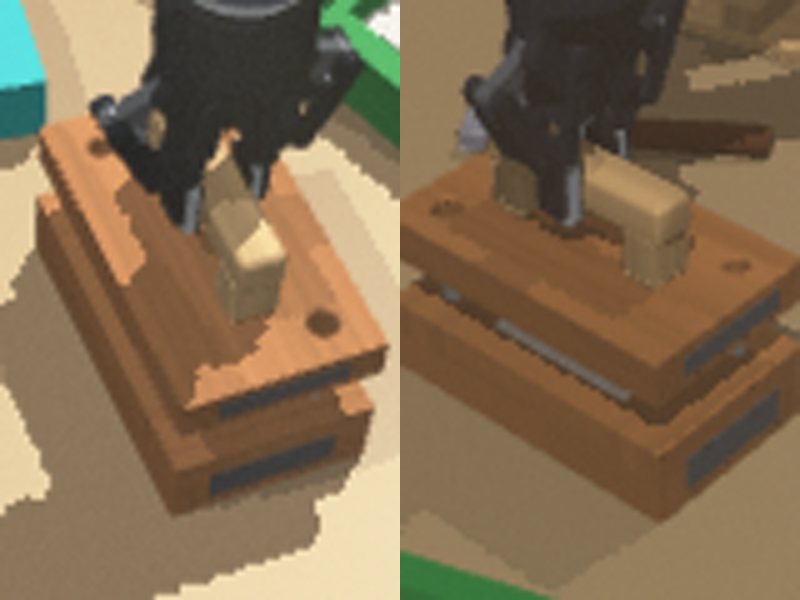

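Close above the dowels: scene crop shows holes at (323,322) and (100,147), side crop at (48,208) and (337,265). The edges look parallel. A quick check against the dowels measured earlier:

Run:
```python
from h import *
S=lambda u,v:np.array([295+u/5,130+v/5]);D=lambda u,v:np.array([220+u/5,200+v/5])
W,N=[tri(S(*a),D(*b)) for a,b in [((323,322),(48,208)),((100,147),(337,265))]]
print(W,N,pose2(W[0],N[0]))
for c,F,h in(('scene',S,[(323,322),(100,147)]),('side',D,[(48,208),(337,265)])):
    print(c,pose2(*[px2z(c,*F(*p),.100) for p in h]))
```

```text
(array([0.61590486, 0.21264148, 0.09908212]), np.float64(0.5423606893688486)) (array([0.46299757, 0.24429741, 0.0984811 ]), np.float64(0.5435641290866329)) (array([0.53945122, 0.22846944]), np.float64(-34.31639974941415), np.float64(0.1561508757634988))
scene (array([0.54131791, 0.22784733]), np.float64(-34.14722383090349), np.float64(0.15530158579733438))
side (array([0.53789171, 0.22944969]), np.float64(-34.508335992192514), np.float64(0.156073610601747))
```

carry_out(
  steps=[0.0006,0.0008,0.002,0,0,0,0,0.0006,0.0008,0.005,0,0,0,0,0.0006,0.0008,0.008,0,0,0,0,0.0006,0.0008,0.011,0,0,0,0,0.0006,0.0008,0.013,0,0,0,0,0.0006,0.0008,0.015,0,0,0,0,0.0006,0.0008,0.017,0,0,0,0,0.0006,0.0008,0.017,0,0,0,0],
)

```text
time_s: 8.15
eef_pos: [0.5405, 0.2263, 0.1736]
eef_rot: [-0.0, 0.956, -0.293, -0.0]
wrist_force: [0.7, -0.0, -3.9]
opening: 0.3
grasp_force: 59.8
```

The dowels have entered with no side force, so I'll continue.

carry_out(
  steps=[0,0,0.0015,0,0,0,0,0,0,0.003,0,0,0,0,0,0,0.0045,0,0,0,0,0,0,0.006,0,0,0,0,0,0,0.0075,0,0,0,0,0,0,0.009,0,0,0,0,0,0,0.009,0,0,0,0],
)

```text
time_s: 8.85
eef_pos: [0.5406, 0.2263, 0.1648]
eef_rot: [-0.0, 0.956, -0.293, 0.0]
wrist_force: [1.3, 1.3, -3.8]
opening: 0.298
grasp_force: 59.8
```

carry_out(
  steps=[0,0,0.001,0,0,0,0,0,0,0.002,0,0,0,0,0,0,0.003,0,0,0,0,0,0,0.0035,0,0,0,0,0,0,0.0035,0,0,0,0],
)

```text
time_s: 9.35
eef_pos: [0.5406, 0.2263, 0.1614]
eef_rot: [-0.0, 0.956, -0.293, 0.0]
wrist_force: [1.1, 0.7, -3.4]
opening: 0.293
grasp_force: 59.9
```

carry_out(
  steps=[0,0,0.0005,0,0,0,0,0,0,0.001,0,0,0,0,0,0,0.0015,0,0,0,0,0,0,0.0015,0,0,0,0],
)

```text
time_s: 9.75
eef_pos: [0.5406, 0.2264, 0.1611]
eef_rot: [-0.0, 0.956, -0.293, 0.0]
wrist_force: [-3.3, 0.3, 6.5]
opening: 0.295
grasp_force: 61.3
```

carry_out(
  steps=[0,0,0.0004,0,0,0,0,0,0,0.0008,0,0,0,0,0,0,0.0008,0,0,0,0,0,0,0.0008,0,0,0,0],
)

```text
time_s: 10.15
eef_pos: [0.5406, 0.2264, 0.1611]
eef_rot: [0.0, 0.956, -0.293, 0.0]
wrist_force: [-6.0, -1.1, 12.7]
opening: 0.293
grasp_force: 62.0
```

Run:
```python
from h import *
s=save('scene','s4');d=save('side','d4');o=ctrl.get_obs()
print(o['time_s'],o['eef_pos'],o['wrist_force'],o['torque'])
c=lambda im,u,v:cv2.resize(im[v:v+120,u:u+80],None,fx=5,fy=5,interpolation=cv2.INTER_CUBIC)
cv2.imwrite('pics/crop4.png',np.hstack([c(s,300,140),c(d,215,210)])[:,:,::-1])
```

```text
10.25 [0.54057872 0.22644099 0.16106968] [-6.47665444 -0.28300712 12.23593015] [-0.22211588  0.97349202  0.07642783]
```

View pics/crop4.png

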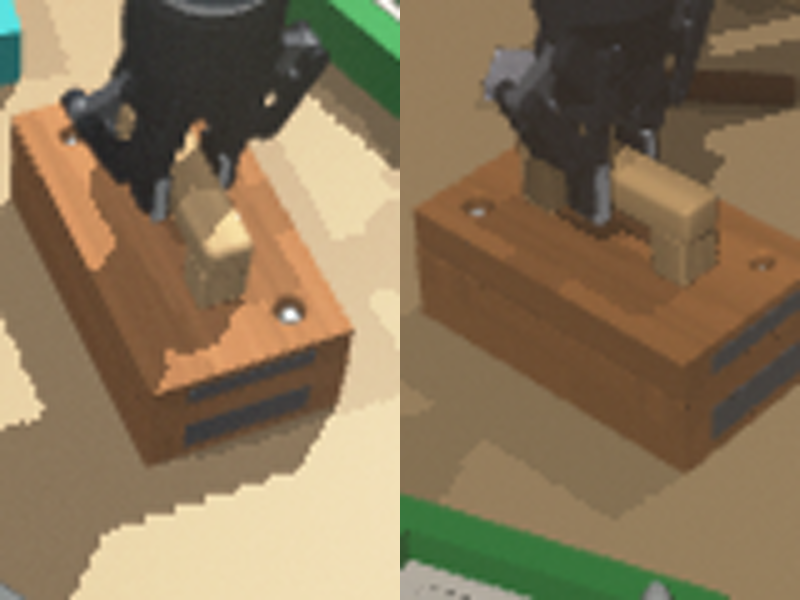

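The mould is closed: faces flush and both dowels visible in their holes. Next I bring the push up to 20 N and ease the slight side load.

carry_out(
  steps=[-0.0003,0.0002,0.0004,0,0,0,0,-0.0006,0.0004,0.0009,0,0,0,0,-0.0006,0.0004,0.0009,0,0,0,0,-0.0006,0.0004,0.0009,0,0,0,0,-0.0006,0.0004,0.0009,0,0,0,0],
)

```text
time_s: 10.75
eef_pos: [0.5405, 0.2264, 0.1611]
eef_rot: [-0.0, 0.956, -0.293, 0.001]
wrist_force: [-6.2, -0.6, 17.2]
opening: 0.298
grasp_force: 62.6
```

carry_out(
  steps=[-0.0003,0.0002,0.0004,0,0,0,0,-0.0003,0.0002,0.0004,0,0,0,0,-0.0003,0.0002,0.0004,0,0,0,0,-0.0003,0.0002,0.0004,0,0,0,0,-0.0003,0.0002,0.0004,0,0,0,0,-0.0003,0.0002,0.0004,0,0,0,0,-0.0003,0.0002,0.0004,0,0,0,0,-0.0003,0.0002,0.0004,0,0,0,0],
)

```text
time_s: 11.55
eef_pos: [0.5405, 0.2264, 0.1611]
eef_rot: [-0.0, 0.956, -0.293, 0.001]
wrist_force: [-6.5, -2.0, 18.0]
opening: 0.295
grasp_force: 62.8
```

```bash
python3 -c "
from h import *
for i in range(4):
    ctrl.camera('side');o=ctrl.get_obs();print(o['time_s'],o['eef_pos'],o['wrist_force'],o['opening'])"
```

```text
11.6 [0.54044391 0.22641881 0.16103584] [-5.60827132 -1.35707994 17.40105849] 0.2946099200899736
11.65 [0.54048516 0.2264316  0.16107502] [-5.43216792 -1.0501784  18.22143924] 0.2955389217629844
11.7 [0.54046539 0.22641671 0.16105792] [-6.79277011 -1.12541894 18.33712191] 0.2942195567100869
11.75 [0.54046583 0.22642072 0.16105662] [-6.13585402 -1.00436112 18.06487688] 0.2920703282863719
```

carry_out(
  steps=[0,0,0.0004,0,0,0,0,0,0,0.0004,0,0,0,0,0,0,0.0004,0,0,0,0,0,0,0.0004,0,0,0,0],
)

```text
time_s: 12.15
eef_pos: [0.5405, 0.2264, 0.1611]
eef_rot: [-0.0, 0.956, -0.293, 0.001]
wrist_force: [-7.6, -1.4, 20.4]
opening: 0.292
grasp_force: 63.3
```

```bash
python3 -c "
from h import *
for i in range(4):
    ctrl.camera('side');o=ctrl.get_obs();print(o['time_s'],o['wrist_force'])
f=o['wrist_force'][2]
print(ctrl.hand_in() if 18.5<f<22.5 else 'no')"
```

```text
12.2 [-7.22982833 -1.65282232 20.94886339]
12.25 [-7.7585716  -2.67920356 21.67682761]
12.3 [-8.47414564 -0.40701153 21.3442352 ]
12.35 [-7.31557874 -2.1519063  20.93531716]
the job is handed in; nothing more can be done
None
```

The mould is closed the right way round with its faces meeting, and the arm is still holding it with a steady downward push of about 21 N (and about 7 N of side load); handed in at 12.35 s on the robot's clock.

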